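Park the gouge tray behind its sprung gate

TASK

Put the tray of carving gouges away in its dock without picking it up: with one fingertip press down the long board beside the run and keep it down, so that the sprung gate stays up, and with the other finger push the tray along the run, under the raised gate, until it is right up against the end stop. Do not let the gate knock against the tray or come down on it; once the tray is home, let go so that the gate closes behind it, and come away. Leave the mug, bottle, offcut and mallet where they stand.

Things in the scene. Friction and masses are not known exactly. Their poses are not given: they have to be found in the camera images.
- dock: Wooden dock fixed to the bench, 420 mm long. Origin on the bench top, on the run's centre line; x is the direction to push the tray, y left of that, z up. Run: floor at z = 6 mm, 86 mm wide, from x = -235 mm to the end stop, open above, between fences 8 mm thick with tops at z = 24 mm. The gate's hinge rod (8 mm thick) runs along x at y = 66, z = 30 mm, outside the left fence.
- stop (a point): Middle of the end stop's face at floor level, at x = 165, y = 0, z = 6 mm of the dock. The stop is a wooden block across the run, its top at z = 40 mm. The tray is home when its front face meets it: the tray's origin is then at x = 100 mm of the dock, its rear face at x = 35 mm, 10 mm past the gate's bar.
- gate (a joint): Gate angle, rad: 0 = closed (sprung shut), 0.70 = fully open, at its stop. Pressing the long board down opens it: the bar swings up and towards +y of the dock. It clears the tray from about 0.45 on. On the middle of the board the spring takes about 3 N to begin and 5 N when fully open; let go, it shuts by itself.
- gate_bar (a point): Bar of the gate, dark wood, 10 mm thick along the run. The point is the middle of its free end: closed, at x = 20, y = 22, z = 38 mm of the dock, axes as the dock's. Closed, it reaches level over the left fence to there, between z = 32 and 44 mm, blocking the tray (rim at 42 mm). Fully open, its top corner is about 70 mm above the bench, near y = 40 mm.
- gate_board (a point): Press board of the gate, pale wood, 270 x 44 x 6 mm, left of the run, from x = -225 to 45 mm of the dock. The point is the centre of its upper face. Closed, its face rises from y = 78, z = 39 mm (inner edge) to y = 117, z = 57 mm; fully open it falls from z = 29 (inner) to 18 mm (outer edge), 24 mm at y = 100 mm. A fingertip may press anywhere and slide along it.
- tray: Loose open wooden tray with three palm gouges, 130 mm long (its x), 80 mm wide, 36 mm high, walls 6 mm, 0.3 to 0.65 kg. Origin at the centre of its underside; its +x end faces the gate, its -x end is a flat board 80 mm wide to push on. It starts in the run, in front of the gate, lying on the floor of the run, so its rim is 42 mm above the bench.
- mug: Bystander: white ceramic mug, 76 mm across, 85 mm high, origin at the centre of its underside.
- oil: Bystander: small amber glass bottle, 48 mm across, 110 mm high, origin at the centre of its underside.
- offcut: Bystander: offcut of pale wood 85 x 50 x 30 mm, origin at the centre of its underside.
- mallet: Bystander: turned carver's mallet standing on its head, 88 mm across, 208 mm high, origin at the centre of its underside.
Not all that is in view belongs to the job. Leave any black or purple look-alike of the tray alone.

How it is judged:
By the outcome, as a careful person would: the job done as asked, in the order asked, and still so for the second after the job is handed in, with the robot touching nothing.
It also fails if it takes over 48 s, if anything falls off the work surface, if the arm or the gripper's body presses on something with over 40 N, if the wrist force passes 120 N, or if a joint passes its speed limit or range.

ROBOT

A 6-joint arm with a two-finger parallel gripper is mounted at the origin on the work surface. World frame = base frame: x ahead of the robot, y to its left, z up, the work surface at z = 0. Lengths are in m, angles in rad, forces in N, time in s.
With the tool pointing down it reaches from about 0.35 to 0.85 m from the base axis. Payload 8.1 kg.
Tool frame: the origin (TCP) lies on the centre line of the jaws, within the pads' length; the fingertips stand 19 mm ahead of it and the grasp point (between the pads) is the TCP (robot.tips_ahead is the distance from the TCP to the fingertips, in m); y points along the fingers, z is the direction in which the jaws open and shut, and the axes are right-handed (so a half turn about y gives the same grasp; the last joint's range is limited). The gripper opens to 93 mm and grips with 3 to 60 N. Pads are 15 mm wide; open, the fingers measure 128 mm over their backs; the gripper's body (75 mm by 188 mm) begins 65 mm behind the grasp point.
Start: joints at [1.203, 0.13, 1.488, -0, 1.523, -0.085], TCP at [0.167, 0.576, 0.238] pointing down, gripper open.
Joint ranges: [-2.96, 2.96], [-0.89, 2.26], [0.02, 2.5], [-1.34, 4.48], [0, 2.73], [-2.66, 2.66]. Speed limits (rad/s): [2.39, 2.39, 2.79, 3.14, 3.14, 3.14].

INTERFACE

Orientations are given as a rotation vector (axis times angle).
In Python, from plant import robot, imaging, models gives the robot as it stands.
- The arm moves only by the tool carry_out, never from a script. Its argument "motion" is one flat list of numbers, 7 for each row, row after row: the shift along the tool's x, y, z in m, then the turn, a rotation vector about the tool's x, y, z in degrees, then the opening, from -1 (shut) to 1 (fully open). A call has exactly 5 rows; each row shifts and turns the pose as measured when the row begins, along the tool's axes as they then stand; what a row does not reach is not made up. A row lasts 1/10 s, in which the tool goes at most 50 mm and 8.59 degrees, less where a joint would pass 70% of its speed; a pose out of reach is approached as far as the arm can. A call is refused whole if a number of a shift passes 0.05 or a number of a turn 8.59, either way. A call with a gripper value outside its range is refused whole. The fingers move at their own pace and stop on an object; "squeeze" is the grip in N (left out, the last holds). Time passes only in rows, so rows that do not move let the fingers close, or fill a call up. It gives the time, the measured TCP pose, the force and the opening at its end, in the units of the state.
- robot.read_state(): the state, without advancing time (a new reading comes with each control period).
- imaging.read_camera(name): name is "scene" or "top" or "wrist"; returns the picture (480x640x3 uint8, blue, green, red); there is no depth.
- imaging.camera_model(name): a dict with "K" (3x3 intrinsics, pixels), "position" and "orientation" of the camera in the world. Camera axes: x right, y down, z forward; pixel columns grow to the right and rows downward; lengths in m; the calibration is good to about 2 mm. The wrist camera is an equidistant fisheye: a pixel r from the principal point sees the ray r / f radians off the axis. A picture is of the moment at which its call begins: read the wrist's pose just before it. camera_model takes no time and is no camera call; for the wrist camera it gives the pose at the moment of the call.
- robot.close_job(): hands the job in, once; it reports no verdict.
Trained networks look in the newest picture that a camera, given by its name, has taken for a name from the list of things; names that differ only in an ending like _2 or _b are one class to them, and where a whole thing is asked for, a point or a joint stands for the part that bears it (a point fixed in the world has none). Each returns a list of dicts, best first, with "confidence" (0 to 1); they miss things now and then, are a little off and sometimes report something else, mostly with a low value. They report only what shows in the picture. A call takes as long as a camera call. They do not tell look-alikes from the thing itself.
- models.outline_of(camera, thing): "pixels" (480x640 bool, what is visible of it) and "pixel" ([column, row] in pixels, amid what is visible of it).
The state is a dict: "t": time; "q": joint angles; "dq": joint speeds; "joint_torque": joint torques, N m; "tool_pos": TCP position; "orientation": TCP orientation; "force": force on the tool from outside, world axes, zero at the start; "wrist_torque": the same for the moment, N m; "opening": finger opening in m.
Only numpy, scipy, OpenCV 4.12 (cv2) and the standard library are available. Lean on these libraries where they do the work, as an engineer would, in place of code of your own. Each camera call takes 0.05 s, during which the arm holds its last target.

## Working session

There is one attempt and no reset: what is moved stays moved. The work goes in short steps, Python scripts to look and compute and a tool call to move; the robot and the scene stay as the last step left them, time stands still between calls to the robot, and variables do not carry over. Pictures are saved under pics/ and viewed, and the job is handed in when it is done.

Besides the shell and the picture viewer there is one more tool, called after "Call:" as name(argument=value, ...) on one line, values as JSON. carry_out: Moves the arm, as the interface text tells. Its arguments: {"type":"object","properties":{"motion":{"type":"array","items":{"type":"number"}},"squeeze":{"type":"number"}},"required":["motion"]}

```bash
mkdir -p pics; ls
python3 - <<'E'
from plant import robot, imaging, models
import cv2
s=robot.read_state(); print(s)
for n in("scene","top","wrist"):
    m=imaging.camera_model(n); print(n,m)
    cv2.imwrite(f"pics/a_{n}.png",imaging.read_camera(n))
    for th in("dock","gate_board","gate_bar","tray","mug","oil","offcut","mallet"):
        if n=="wrist":continue
        for d in models.outline_of(n,th)[:3]: print(n,th,d["confidence"],d["pixel"],d["pixels"].sum())
E
```

```text
pics
{'t': 0.0, 'q': array([ 1.20262895e+00,  1.31169252e-01,  1.48922173e+00, -3.08942748e-05,
        1.52302793e+00, -8.53963458e-02]), 'dq': array([ 0.00029687,  0.00011307, -0.0010726 ,  0.00012608,  0.00110396,
        0.0008972 ]), 'joint_torque': array([-1.10696772e-03, -5.59875441e+01, -4.91728914e+01,  7.66137103e-02,
        3.68042488e-02, -1.51481304e-04]), 'tool_pos': array([0.16720862, 0.57568511, 0.2366142 ]), 'orientation': array([-1.56116553,  0.22230709, -0.22170753]), 'force': array([ 0.16553246, -0.25583567,  0.01409678]), 'wrist_torque': array([-0.03751855,  0.03791692,  0.03361644]), 'opening': 0.0930053609990252}
scene {'K': array([[571.77959189,   0.        , 320.2245587 ],
       [  0.        , 571.77959189, 237.3140692 ],
       [  0.        ,   0.        ,   1.        ]]), 'position': array([1.3623836 , 0.07888859, 1.0637489 ]), 'orientation': array([-1.72264599, -2.0154252 ,  0.65267265])}
scene dock 0.64 [335.9, 221.9] 8628
scene gate_board 0.89 [312.7, 183.9] 2590
scene gate_bar 0.77 [314.7, 179.8] 2560
scene tray 0.86 [189.1, 183.7] 1821
scene tray 0.7
[... 497 characters left out ...]
,  2.09386389, -0.2348958 ])}
top dock 0.83 [314.4, 308.5] 11599
top gate_board 0.87 [339.5, 336.7] 3326
top gate_bar 0.77 [339.2, 336.7] 3670
top tray 0.94 [407.7, 191.6] 2206
top tray 0.83 [360.7, 295.9] 2433
top tray 0.75 [320.5, 163.9] 2146
top mug 0.78 [324.5, 228.8] 1295
top oil 0.88 [414.0, 254.7] 508
top offcut 0.93 [256.9, 218.6] 923
top offcut 0.54 [187.0, 276.5] 1697
top mallet 0.76 [188.6, 274.8] 1732
wrist {'K': array([[371.64829954,   0.        , 317.7846819 ],
       [  0.        , 371.64829954, 234.61200805],
       [  0.        ,   0.        ,   1.        ]]), 'position': array([0.08834592, 0.59833063, 0.38485781]), 'orientation': array([2.31377046, 1.73401985, 0.26168873])}
```

View pics/a_scene.png

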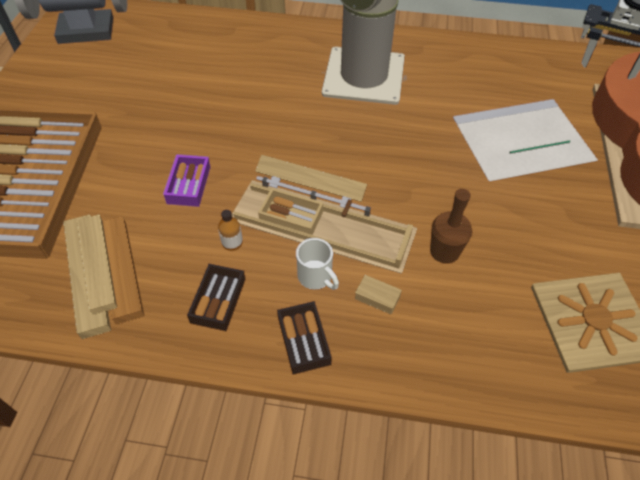

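View pics/a_top.png

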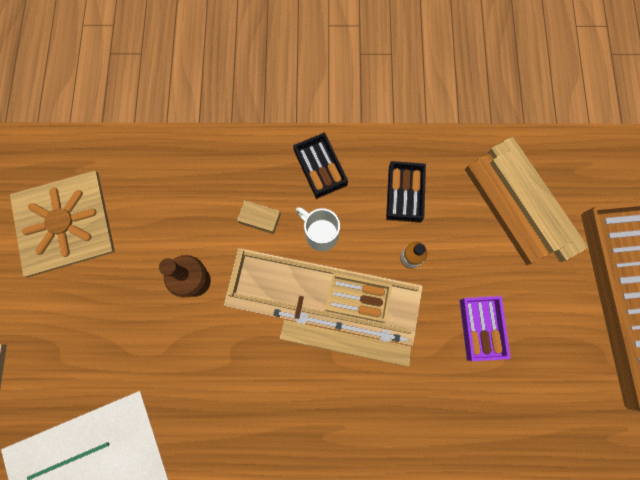

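The wooden tray in the run sits at about (361,296) in top and (290,211) in scene. The look-alikes are the black ones, at top (320,164) and (407,191), and the purple one at (486,328). I'll check my choice in close crops.

Run:
```python
import cv2
a=cv2.imread("pics/a_top.png")[235:375,215:435]; cv2.imwrite("pics/b_top.png",cv2.resize(a,None,fx=3.6,fy=3.6,interpolation=cv2.INTER_CUBIC))
a=cv2.imread("pics/a_scene.png")[145:275,225:425]; cv2.imwrite("pics/b_scene.png",cv2.resize(a,None,fx=4,fy=4,interpolation=cv2.INTER_CUBIC))
```

```text
(no output)
```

View pics/b_top.png

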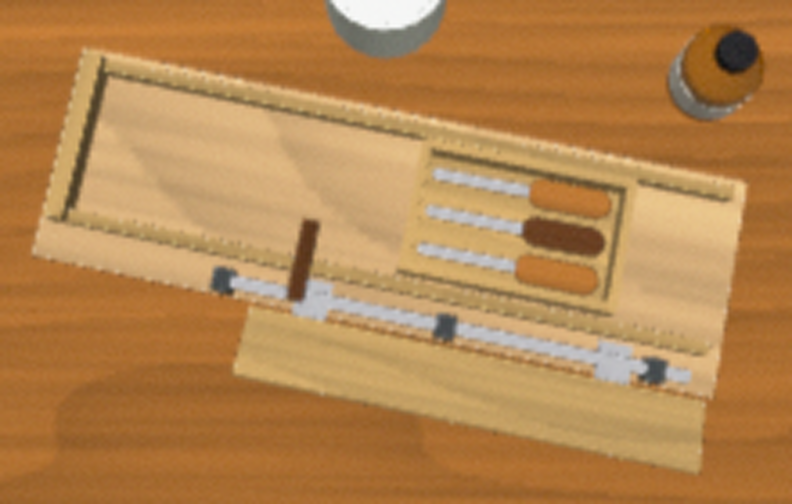

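View pics/b_scene.png

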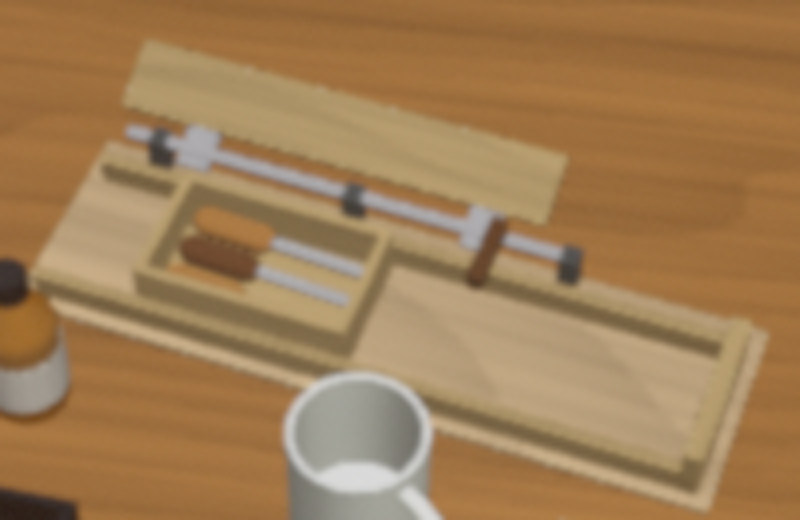

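View pics/a_wrist.png

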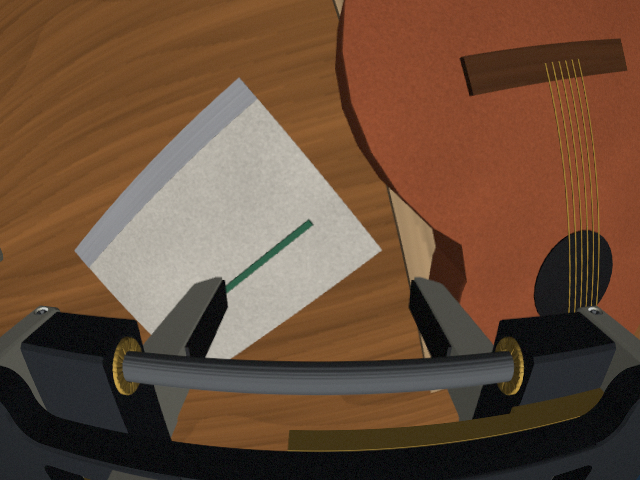

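```bash
cat > h.py <<'E'
import numpy as np, cv2
from scipy.optimize import least_squares
from scipy.spatial.transform import Rotation as R
from plant import robot, imaging, models
CM={n:imaging.camera_model(n) for n in("scene","top")}
def proj(n,P,m=None):
    m=m or CM[n]; Rm=R.from_rotvec(m["orientation"]).as_matrix()
    p=(np.atleast_2d(P)-m["position"])@Rm
    K=m["K"]
    if n=="wrist":
        r=np.linalg.norm(p[:,:2],axis=1); th=np.arctan2(r,p[:,2]); d=p[:,:2]/r[:,None]*th[:,None]
    else: d=p[:,:2]/p[:,2:]
    return d*[K[0,0],K[1,1]]+[K[0,2],K[1,2]]
def ray(n,px,m=None):
    m=m or CM[n];K=m["K"];d=np.array([(px[0]-K[0,2])/K[0,0],(px[1]-K[1,2])/K[1,1],1])
    return m["position"],R.from_rotvec(m["orientation"]).as_matrix()@d
def plane(n,px,z):
    o,d=ray(n,px); return o+d*(z-o[2])/d[2]
def d2w(p,P):  # p=x,y,yaw,(z)
    c,s=np.cos(p[2]),np.sin(p[2]); P=np.atleast_2d(P)
    return np.c_[p[0]+c*P[:,0]-s*P[:,1],p[1]+s*P[:,0]+c*P[:,1],P[:,2]+(p[3] if len(p)>3 else 0)]
def w2d(p,P):
    P=np.atleast_2d(P);c,s=np.cos(p[2]),np.sin(p[2]);q=P[:,:2]-p[:2]
    return np.c_[c*q[:,0]+s*q[:,1],-s*q[:,0]+c*q[:,1],P[:,2]]
E
cat > fit.py <<'E'
from h import *
B=np.array([[45,78,39],[45,117,57],[-225,117,57],[-225,78,39]])/1e3
tB=np.array([[250,308],[234,374],[698,471],[704,398]])/3.6+[215,235]
sB=np.array([[547,222],[567,155],[145,40],[124,103]])/4+[225,145]
Bar=np.array([[25,22,44],[15,22,44]])/1e3
tBar=np.array([[303,220],[318,221]])/3.6+[215,235]
Stp=np.array([[165,43,40],[165,-43,40]])/1e3
def T(tx): return np.array([[tx+.065,-.04,.042],[tx-.065,-.04,.042],[tx-.065,.04,.042],[tx+.065,.04,.042]])
tT=np.array([[427,142],[637,187],[610,312],[398,272]])/3.6+[215,235]
sT=np.array([[350,333-0],[137,277],[187,178],[388,233]])/4+[225,145]
for use in ("both","top","scene"):
    def f(p,full=False):
        Tw=T(p[4])+[0,p[5],0]
        r=[]
        if use!="scene":r+=[proj("top",d2w(p[:4],B))-tB,proj("top",d2w(p[:4],Bar))-tBar,proj("top",d2w(p[:4],Tw))-tT]
        if use!="top":r+=[proj("scene",d2w(p[:4],B))-sB,proj("scene",d2w(p[:4],Tw))-sT]
        return r if full else np.concatenate([np.vstack(r).ravel(), [p[3]*(100 if use=="both" else 2000)]])
    s=least_squares(f,[.3,0,1.4,0,-.1,0],loss="soft_l1")
    print(use,s.x.round(4),s.cost)
    if use=="both":
        print([x.round(1).tolist() for x in f(s.x,True)]); np.save("dock.npy",s.x)
p=np.load("dock.npy")
for n in("mug","oil","offcut","mallet"):
    for c in("top","scene"):
        h={"mug":.085,"oil":.11,"offcut":.03,"mallet":.208}[n]
        d=models.outline_of(c,n)[0]; print(n,c,w2d(p,plane(c,d["pixel"],h/2)).round(3))
E
python3 fit.py
```

```text
both [ 5.6840e-01 -1.2000e-02  1.3766e+00 -2.9000e-03 -1.0020e-01  3.0000e-04] 9.480610283438942
[[[-0.5, 0.1], [-0.8, 0.1], [0.2, 0.1], [-0.0, 1.0]], [[-0.6, 0.1], [-0.2, 0.7]], [[-1.7, -0.8], [-0.3, -1.4], [0.9, 1.1], [-0.9, -0.1]], [[-0.8, 0.7], [-0.3, 0.5], [-0.5, 0.4], [-1.1, 0.8]], [[-1.4, 0.4], [-1.3, -1.2], [-0.2, -1.3], [1.2, -0.4]]]
top [ 5.6890e-01 -1.2600e-02  1.3767e+00 -1.0000e-04 -1.0080e-01  1.9000e-03] 4.181111574512582
scene [ 0.5682 -0.0096  1.383  -0.     -0.0995 -0.003 ] 2.7653410581346733
mug top [[-0.    -0.133  0.042]]
mug scene [[ 0.009 -0.123  0.042]]
oil top [[-0.199 -0.112  0.055]]
oil scene [[-0.196 -0.125  0.055]]
offcut top [[ 0.156 -0.133  0.015]]
offcut scene [[ 0.144 -0.134  0.015]]
mallet top [[0.247 0.03  0.104]]
mallet scene [[0.261 0.016 0.104]]
```

```bash
cat > plan.py <<'E'
from h import *
D=np.load("dock.npy")[:3]
def Rt(sgn):
    yaw=D[2]; dy=np.array([-np.sin(yaw),np.cos(yaw),0])*sgn; y=np.array([0,0,-1.]); return np.c_[np.cross(y,dy),y,dy]
def st():
    s=robot.read_state(); return s,s["tool_pos"],R.from_rotvec(s["orientation"])
def show(sgn):
    s,p,r=st(); d=w2d(D,p[None])[0]
    e=(r.inv()*R.from_matrix(Rt(sgn))).as_rotvec(degrees=True)
    print("t %.2f dock mm"%s["t"],(d*1e3).round(1),"tip z %.1f"%(d[2]*1e3-robot.tips_ahead*1e3),"roterr tool deg",e.round(2),"F",s["force"].round(1),"op",round(s["opening"],4),"q",s["q"].round(2))
    return e
def rows(wps,sgn,n,step=.045,gain=1):
    "simulate: follow world waypoints; return n rows"
    s,p,r=st(); p=p.copy(); out=[]; k=0
    for i in range(n):
        while k<len(wps)-1 and np.linalg.norm(wps[k]-p)<.02:k+=1
        v=r.inv().apply(wps[k]-p); L=np.abs(v).max(); v=v*min(1,step/max(L,1e-9))
        e=(r.inv()*R.from_matrix(Rt(sgn))).as_rotvec(degrees=True); m=np.abs(e).max(); e=e*min(1,8/max(m,1e-9))
        v=v.round(3);e=e.round(1); p=p+r.apply(v); r=r*R.from_rotvec(e,degrees=True)
        out.append([*v,*e,1])
    for j in range(0,n,5): print([float(x) for q in out[j:j+5] for x in q])
    print("end",p.round(3))
E
python3 - <<'E'
from plan import *
s,p,r=st(); print(r.as_matrix().round(2),robot.tips_ahead)
for g in(1,-1): print(g,Rt(g).round(2).tolist()); show(g)
W=lambda x,y,z:d2w(D,np.array([[x,y,z]]))[0]
print(W(-.188,.05,.15))
rows([np.array([.27,.5,.33]),np.array([.43,.25,.33]),np.array([.48,0,.32]),W(-.188,.05,.2)],1,25)
E
```

```text
[[ 0.96 -0.    0.28]
 [-0.28  0.    0.96]
 [-0.   -1.    0.  ]] 0.019
1 [[0.19, 0.0, -0.98], [0.98, 0.0, 0.19], [0.0, -1.0, 0.0]]
t 1.35 dock mm [499.7 506.9 237.6] tip z 218.6 roterr tool deg [ -0.   -95.08  -0.  ] F [-1.  -0.2  0.2] op 0.0931 q [ 1.2   0.13  1.49  0.    1.52 -0.09]
-1 [[-0.19, 0.0, 0.98], [-0.98, 0.0, -0.19], [-0.0, -1.0, -0.0]]
t 1.35 dock mm [499.7 506.9 237.6] tip z 218.6 roterr tool deg [ 0.   84.92 -0.  ] F [-1.  -0.2  0.2] op 0.0931 q [ 1.2   0.13  1.49  0.    1.52 -0.09]
[ 0.48301696 -0.18678207  0.15      ]
[0.045, -0.035, -0.017, -0.0, -8.0, -0.0, 1.0, 0.045, -0.037, -0.024, -0.0, -8.0, -0.0, 1.0, 0.023, -0.02, -0.017, -0.0, -8.0, -0.0, 1.0, 0.021, -0.0, -0.045, -0.0, -8.0, -0.0, 1.0, 0.014, -0.0, -0.045, -0.0, -8.0, -0.0, 1.0]
[0.007, -0.0, -0.045, -0.0, -8.0, -0.0, 1.0, 0.0, -0.0, -0.045, -0.0, -8.0, -0.0, 1.0, -0.006, -0.0, -0.045, -0.0, -8.0, -0.0, 1.0, -0.012, -0.0, -0.045, -0.0, -8.0, 0.0, 1.0, -0.042, 0.002, -0.045, -0.0, -8.0, 0.0, 1.0]
[-0.045, 0.002, -0.036, -0.0, -8.0, 0.0, 1.0, -0.045, 0.002, -0.027, -0.0, -7.1, 0.0, 1.0, -0.045, 0.002, -0.02, -0.0, 0.0, 0.0, 1.0, -0.045, 0.002, -0.02, -0.0, 0.0, 0.0, 1.0, -0.045, 0.029, -0.01, -0.0, 0.0, 0.0, 1.0]
[-0.045, 0.029, -0.009, -0.0, 0.0, 0.0, 1.0, -0.045, 0.03, -0.01, -0.0, 0.0, 0.0, 1.0, -0.045, 0.029, -0.009, -0.0, 0.0, 0.0, 1.0, -0.004, 0.003, -0.001, -0.0, 0.0, 0.0, 1.0, 0.0, -0.0, -0.0, -0.0, 0.0, 0.0, 1.0]
[0.0, -0.0, -0.0, -0.0, 0.0, 0.0, 1.0, 0.0, -0.0, -0.0, -0.0, 0.0, 0.0, 1.0, 0.0, -0.0, -0.0, -0.0, 0.0, 0.0, 1.0, 0.0, -0.0, -0.0, -0.0, 0.0, 0.0, 1.0, 0.0, -0.0, -0.0, -0.0, 0.0, 0.0, 1.0]
end [ 0.483 -0.187  0.2  ]
```

Run:
```python
from plan import *
W=lambda x,y,z:d2w(D,np.array([[x,y,z]]))[0]
rows([np.array([.27,.5,.33]),np.array([.43,.25,.33]),np.array([.48,0,.32]),W(-.19,.05,.2)],-1,25)
```

```text
[0.045, -0.035, -0.017, 0.0, 8.0, -0.0, 1.0, 0.045, -0.033, -0.01, 0.0, 8.0, -0.0, 1.0, 0.034, -0.024, -0.002, 0.0, 8.0, -0.0, 1.0, 0.045, -0.0, -0.014, 0.0, 8.0, -0.0, 1.0, 0.045, -0.0, -0.007, 0.0, 8.0, -0.0, 1.0]
[0.045, -0.0, -0.001, 0.0, 8.0, -0.0, 1.0, 0.045, -0.0, 0.005, 0.0, 8.0, -0.0, 1.0, 0.045, -0.0, 0.012, 0.0, 8.0, -0.0, 1.0, 0.045, -0.0, 0.019, 0.0, 8.0, -0.0, 1.0, 0.045, 0.002, 0.009, 0.0, 8.0, -0.0, 1.0]
[0.045, 0.002, 0.015, 0.0, 4.9, -0.0, 1.0, 0.045, 0.002, 0.02, 0.0, 0.0, -0.0, 1.0, 0.045, 0.001, 0.02, 0.0, 0.0, -0.0, 1.0, 0.045, 0.002, 0.02, 0.0, 0.0, -0.0, 1.0, 0.029, 0.001, 0.012, 0.0, 0.0, -0.0, 1.0]
[0.045, 0.029, 0.009, 0.0, 0.0, -0.0, 1.0, 0.045, 0.029, 0.01, 0.0, 0.0, -0.0, 1.0, 0.045, 0.029, 0.009, 0.0, 0.0, -0.0, 1.0, 0.045, 0.03, 0.01, 0.0, 0.0, -0.0, 1.0, 0.004, 0.003, 0.001, 0.0, 0.0, -0.0, 1.0]
[0.0, -0.0, -0.0, 0.0, 0.0, -0.0, 1.0, 0.0, -0.0, -0.0, 0.0, 0.0, -0.0, 1.0, 0.0, -0.0, -0.0, 0.0, 0.0, -0.0, 1.0, 0.0, -0.0, -0.0, 0.0, 0.0, -0.0, 1.0, 0.0, -0.0, -0.0, 0.0, 0.0, -0.0, 1.0]
end [ 0.483 -0.189  0.2  ]
```

Call:
carry_out(motion=[0.04,-0.035,-0.015,0,8,0,1,0.045,-0.035,-0.01,0,8,0,1,0.035,-0.025,0,0,8,0,1,0.045,0,-0.014,0,8,0,1,0.045,0,-0.007,0,8,0,1])

```text
t: 1.85
tool_pos: [0.3129, 0.4282, 0.3291]
orientation: [-1.431, 0.776, -0.777]
force: [0.1, 1.1, -1.3]
opening: 0.0932
```

Call:
carry_out(motion=[0.045,0,0,0,8,0,1,0.045,0,0.005,0,8,0,1,0.045,0,0.012,0,8,0,1,0.045,0,0.02,0,8,0,1,0.045,0,0.01,0,8,0,1])

```text
t: 2.35
tool_pos: [0.4243, 0.2179, 0.3311]
orientation: [-1.131, 1.318, -1.322]
force: [0.4, -0.3, -0.5]
opening: 0.0931
```

Run:
```python
from plan import *
W=lambda x,y,z:d2w(D,np.array([[x,y,z]]))[0]
show(-1); print(st()[1])
rows([np.array([.43,.25,.33]),np.array([.48,0,.32]),W(-.19,.05,.2)],-1,20)
```

```text
t 2.35 dock mm [197.7 185.7 331.1] tip z 312.1 roterr tool deg [-0.18  2.43 -0.02] F [ 0.4 -0.3 -0.5] op 0.0931 q [ 0.37 -0.23  1.67 -0.    1.7   0.52]
[0.4243295  0.2178863  0.33108258]
[-0.033, 0.001, 0.001, -0.2, 2.4, -0.0, 1.0, 0.045, 0.002, 0.018, 0.0, 0.0, -0.0, 1.0, 0.045, 0.002, 0.019, 0.0, 0.0, -0.0, 1.0, 0.045, 0.002, 0.018, 0.0, 0.0, -0.0, 1.0, 0.045, 0.002, 0.019, 0.0, 0.0, -0.0, 1.0]
[0.045, 0.002, 0.018, 0.0, 0.0, -0.0, 1.0, 0.045, 0.028, 0.01, 0.0, 0.0, -0.0, 1.0, 0.045, 0.027, 0.01, 0.0, 0.0, -0.0, 1.0, 0.045, 0.028, 0.01, 0.0, 0.0, -0.0, 1.0, 0.045, 0.027, 0.01, 0.0, 0.0, -0.0, 1.0]
[0.016, 0.01, 0.004, 0.0, 0.0, -0.0, 1.0, -0.0, -0.0, -0.0, 0.0, 0.0, -0.0, 1.0, -0.0, -0.0, -0.0, 0.0, 0.0, -0.0, 1.0, -0.0, -0.0, -0.0, 0.0, 0.0, -0.0, 1.0, -0.0, -0.0, -0.0, 0.0, 0.0, -0.0, 1.0]
[-0.0, -0.0, -0.0, 0.0, 0.0, -0.0, 1.0, -0.0, -0.0, -0.0, 0.0, 0.0, -0.0, 1.0, -0.0, -0.0, -0.0, 0.0, 0.0, -0.0, 1.0, -0.0, -0.0, -0.0, 0.0, 0.0, -0.0, 1.0, -0.0, -0.0, -0.0, 0.0, 0.0, -0.0, 1.0]
end [ 0.483 -0.189  0.2  ]
```

Call:
carry_out(motion=[0.045,0,0.016,0,2.4,0,1,0.045,0,0.016,0,0,0,1,0.045,0,0.016,0,0,0,1,0.045,0,0.016,0,0,0,1,0.045,0,0.016,0,0,0,1])

```text
t: 2.85
tool_pos: [0.4604, -0.0278, 0.3322]
orientation: [-1.102, 1.351, -1.358]
force: [0.7, 0.2, 0.8]
opening: 0.0927
```

Call:
carry_out(motion=[0.045,0.02,0.016,0,0,0,1,0.045,0.02,0.016,0,0,0,1,0.045,0.025,0.016,0,0,0,1,0.03,0.025,0.008,0,0,0,1,0.0,0.02,0,0,0,0,1])

```text
t: 3.35
tool_pos: [0.4832, -0.2033, 0.2296]
orientation: [-1.093, 1.345, -1.372]
force: [0.2, 0.4, 0.3]
opening: 0.0934
```

Run:
```python
from plan import *
show(-1)
m=imaging.camera_model("wrist")
im=imaging.read_camera("wrist"); cv2.imwrite("pics/c_wrist.png",im)
show(-1)
import pickle; pickle.dump(m,open("mc.pkl","wb"))
o=im.copy()
def dr(P,c,cl=True):
    px=proj("wrist",d2w(D,np.array(P)/1e3),m); print(px.round(0).tolist())
    cv2.polylines(o,[px.round().astype(int)],cl,c,1)
dr([[45,78,39],[45,117,57],[-225,117,57],[-225,78,39]],(0,0,255))
dr([[-35,-40,42],[-165,-40,42],[-165,40,42],[-35,40,42]],(255,0,0))
dr([[25,22,44],[15,22,44],[15,60,44],[25,60,44]],(0,255,0))
dr([[165,43,40],[165,-43,40]],(255,255,0))
cv2.imwrite("pics/c_wo.png",o)
```

```text
t 3.35 dock mm [-204.2   46.6  229.6] tip z 210.6 roterr tool deg [-1.05 -0.77  0.11] F [0.2 0.4 0.3] op 0.0934 q [-0.5  -0.09  1.73  0.    1.49 -0.29]
t 3.40 dock mm [-202.4   48.4  225.7] tip z 206.7 roterr tool deg [-0.76 -0.75 -0.02] F [-1.4  1.1 -2.4] op 0.093 q [-0.5  -0.09  1.73  0.    1.49 -0.29]
[[276.0, -47.0], [230.0, -51.0], [238.0, 240.0], [281.0, 233.0]]
[[407.0, 31.0], [407.0, 170.0], [321.0, 170.0], [319.0, 28.0]]
[[338.0, -32.0], [338.0, -22.0], [295.0, -22.0], [295.0, -32.0]]
[[312.0, -140.0], [397.0, -135.0]]
```

View pics/c_wo.png

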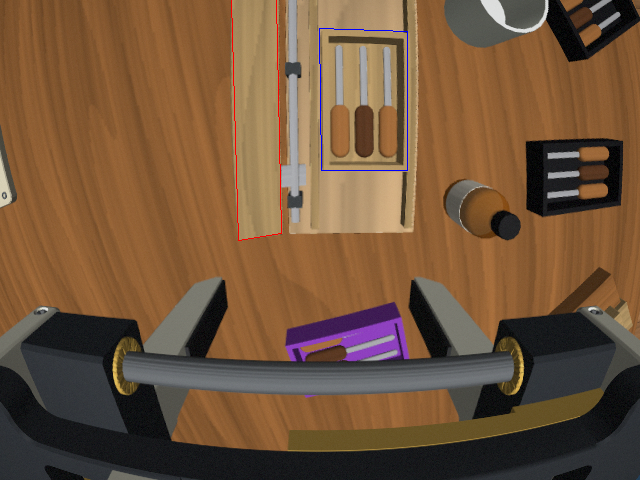

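Call:
carry_out(motion=[-0.01,0.035,-0.002,-0.7,-0.7,0,1,-0.007,0.035,0,0,0,0,1,0,0.035,0,0,0,0,1,0,0.02,0,0,0,0,1,0,0,0,0,0,0,1])

```text
t: 3.9
tool_pos: [0.4847, -0.183, 0.0993]
orientation: [-1.109, 1.349, -1.352]
force: [-0.3, -0.6, -0.0]
opening: 0.0931
```

```bash
cat > look.py <<'E'
import sys
from plan import *
show(-1)
m=imaging.camera_model("wrist"); im=imaging.read_camera("wrist"); cv2.imwrite("pics/%s.png"%sys.argv[1],im)
show(-1)
E
python3 look.py d_w; python3 -c "
from plan import *
print(w2d(D,plane('top',(486,328),.02)))"
```

```text
t 3.90 dock mm [-183.9   49.1   99.3] tip z 80.3 roterr tool deg [-0.15 -0.04 -0.02] F [-0.3 -0.6 -0. ] op 0.0931 q [-0.46  0.02  1.86  0.    1.25 -0.27]
t 3.95 dock mm [-184.1   48.3  100.8] tip z 81.8 roterr tool deg [-0.25 -0.04  0.  ] F [ 0.1 -0.3 -0.5] op 0.0932 q [-0.46  0.02  1.86  0.    1.26 -0.27]
[[-0.37954417  0.00736191  0.02      ]]
```

View pics/d_w.png

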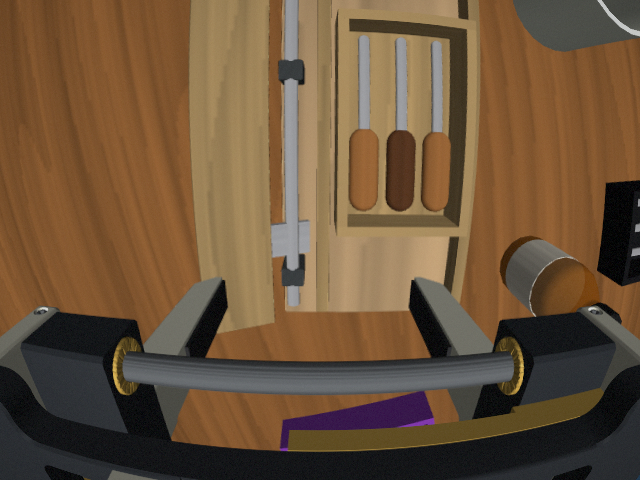

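Call:
carry_out(motion=[0,0.015,-0.002,0,0,0,1,0,0.01,0,0,0,0,1,0,0.008,0,0,0,0,1,0,0.006,0,0,0,0,1,0,0,0,0,0,0,1])

```text
t: 4.45
tool_pos: [0.4876, -0.1844, 0.065]
orientation: [-1.104, 1.339, -1.36]
force: [-0.1, 0.1, 3.5]
opening: 0.0933
```

```bash
python3 look.py e_w
```

```text
t 4.45 dock mm [-184.8   45.9   65. ] tip z 46.0 roterr tool deg [-0.77 -0.01  0.14] F [-0.1  0.1  3.5] op 0.0933 q [-0.46  0.06  1.89  0.    1.18 -0.27]
t 4.50 dock mm [-184.8   45.7   65.5] tip z 46.5 roterr tool deg [-0.8  -0.01  0.14] F [-0.2  0.7  3.1] op 0.0928 q [-0.46  0.06  1.89  0.    1.18 -0.27]
```

View pics/e_w.png

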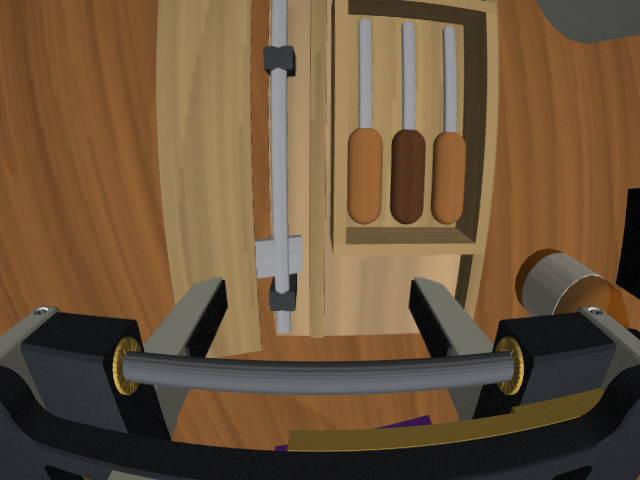

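Call:
carry_out(motion=[0,0.005,-0.002,-0.7,0,0,1,0,0.005,-0.002,0,0,0,1,0,0.005,-0.001,0,0,0,1,0,0.004,0,0,0,0,1,0,0,0,0,0,0,1])

```text
t: 5.0
tool_pos: [0.4846, -0.184, 0.0472]
orientation: [-1.11, 1.346, -1.356]
force: [0.9, 1.4, 5.9]
opening: 0.0931
```

```bash
python3 -c "
from plan import *
show(-1)"
```

```text
t 5.00 dock mm [-185.    49.    47.2] tip z 28.2 roterr tool deg [-0.27 -0.02  0.15] F [0.9 1.4 5.9] op 0.0931 q [-0.46  0.09  1.9  -0.    1.15 -0.27]
```

Call:
carry_out(motion=[0,0.002,0,0,0,0,1,0,0.001,0,0,0,0,1,0,0,0,0,0,0,1,0,0,0,0,0,0,1,0,0,0,0,0,0,1])

```text
t: 5.5
tool_pos: [0.4849, -0.1841, 0.0448]
orientation: [-1.11, 1.346, -1.356]
force: [-0.3, 1.4, 5.3]
opening: 0.0927
```

```bash
python3 look.py f_w; python3 -c "
from plan import *
a=imaging.read_camera('scene')[120:280,200:420]; cv2.imwrite('pics/f_s.png',cv2.resize(a,None,fx=3.6,fy=3.6,interpolation=cv2.INTER_CUBIC))
"
```

```text
t 5.50 dock mm [-185.    48.7   44.8] tip z 25.8 roterr tool deg [-0.28 -0.03  0.15] F [-0.3  1.4  5.3] op 0.0927 q [-0.46  0.09  1.9  -0.    1.14 -0.27]
t 5.55 dock mm [-185.    48.7   44.9] tip z 25.9 roterr tool deg [-0.28 -0.02  0.15] F [-0.6  1.2  4.9] op 0.0928 q [-0.46  0.09  1.9  -0.    1.14 -0.27]
```

View pics/f_w.png

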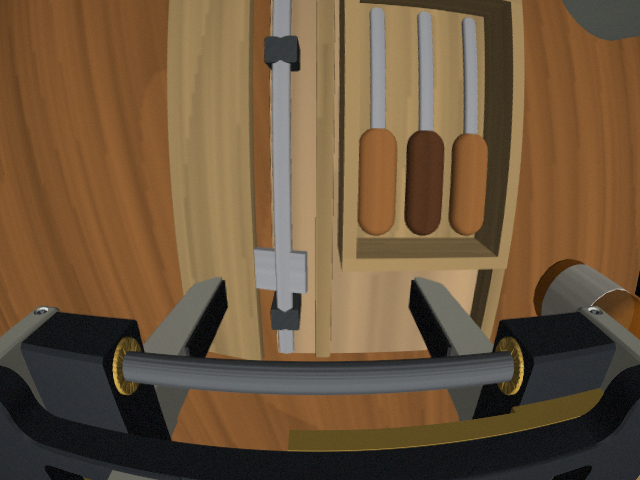

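View pics/f_s.png

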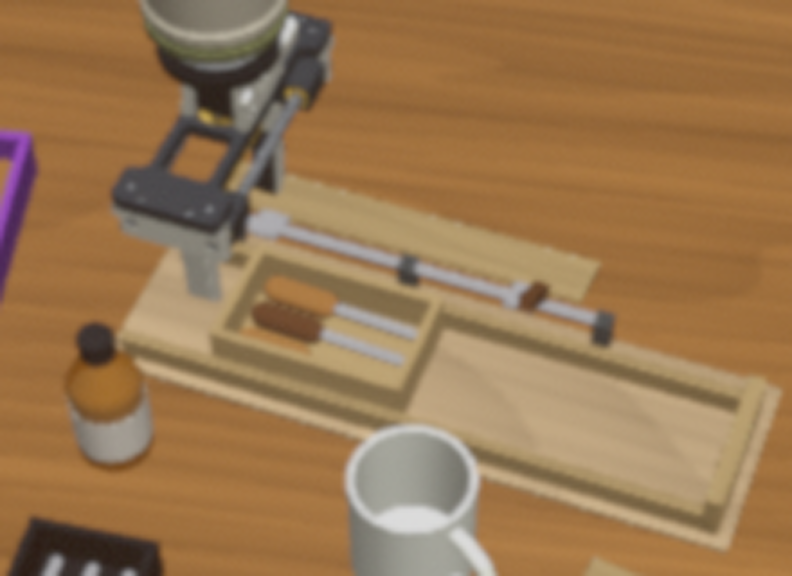

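Call:
carry_out(motion=[-0.005,0,0,0,0,0,1,-0.007,0,0,0,0,0,1,-0.008,0,0,0,0,0,1,-0.008,0,0,0,0,0,1,-0.008,0,0,0,0,0,1])

```text
t: 6.1
tool_pos: [0.491, -0.1528, 0.0455]
orientation: [-1.117, 1.343, -1.363]
force: [-1.6, -6.3, 3.1]
opening: 0.0926
```

```bash
python3 -c "
from plan import *
show(-1)"
```

```text
t 6.10 dock mm [-153.1   48.7   45.5] tip z 26.5 roterr tool deg [-0.28 -0.08  0.7 ] F [-1.6 -6.3  3.1] op 0.0926 q [-0.39  0.08  1.91 -0.01  1.14 -0.19]
```

Call:
carry_out(motion=[-0.008,0.001,0,0,0,0.5,1,-0.009,0,0,0,0,0,1,-0.009,0,0,0,0,0,1,-0.009,0,0,0,0,0,1,-0.009,0,0,0,0,0,1])

```text
t: 6.6
tool_pos: [0.4994, -0.1143, 0.0457]
orientation: [-1.118, 1.341, -1.367]
force: [-1.3, -6.8, 4.3]
opening: 0.0931
```

```bash
python3 look.py g_w
```

```text
t 6.60 dock mm [-113.7   47.9   45.7] tip z 26.7 roterr tool deg [-0.39 -0.12  0.91] F [-1.3 -6.8  4.3] op 0.0931 q [-0.31  0.07  1.92 -0.02  1.14 -0.11]
t 6.65 dock mm [-112.4   48.    45.7] tip z 26.7 roterr tool deg [-0.39 -0.1   0.85] F [-1.2 -3.3  5.7] op 0.0935 q [-0.31  0.07  1.92 -0.02  1.14 -0.11]
```

View pics/g_w.png

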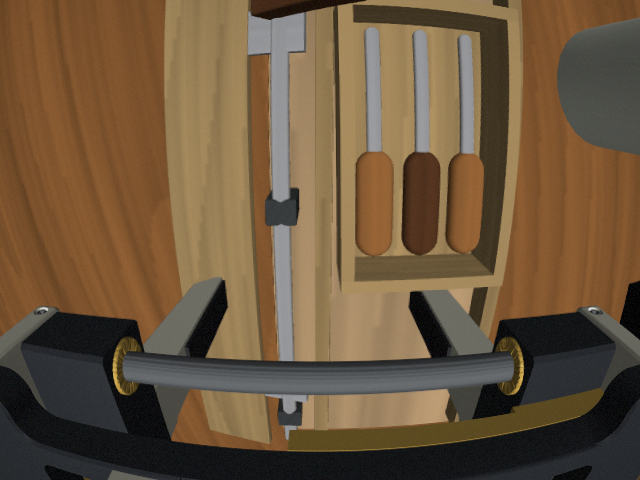

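```bash
python3 -c "
from plan import *
a=imaging.read_camera('scene')[120:280,200:420]; cv2.imwrite('pics/g_s.png',cv2.resize(a,None,fx=3.6,fy=3.6,interpolation=cv2.INTER_CUBIC))
show(-1)"
```

```text
t 6.70 dock mm [-112.5   48.    45.7] tip z 26.7 roterr tool deg [-0.39 -0.06  0.81] F [-1.1 -0.6  5.4] op 0.0926 q [-0.31  0.07  1.92 -0.01  1.14 -0.11]
```

View pics/g_s.png

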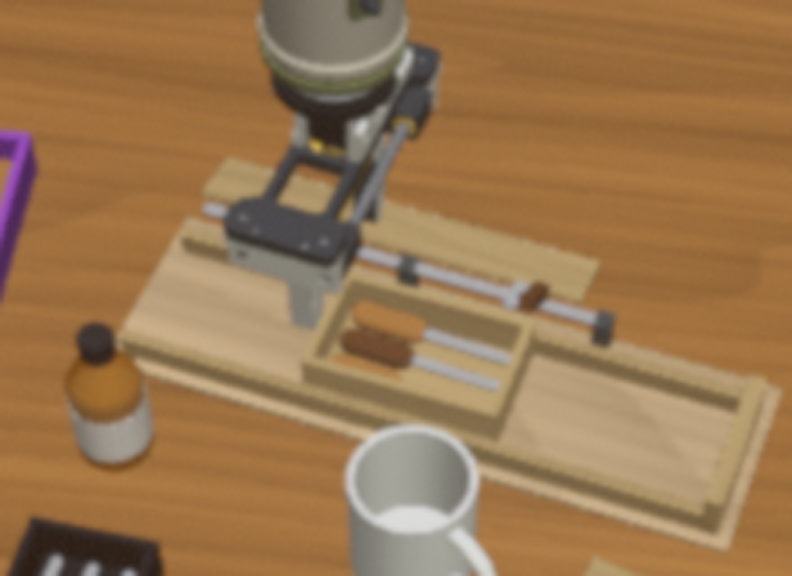

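Call:
carry_out(motion=[-0.008,0.001,-0.001,-0.3,0,0.5,1,-0.009,0,0,0,0,0.2,1,-0.009,0,0,0,0,0.2,1,-0.009,0,0,0,0,0.2,1,-0.009,0,0,0,0,0,1])

```text
t: 7.2
tool_pos: [0.507, -0.0752, 0.0456]
orientation: [-1.111, 1.348, -1.357]
force: [-1.9, -7.0, 4.6]
opening: 0.0928
```

```bash
python3 -c "
from plan import *
show(-1)"
```

```text
t 7.20 dock mm [-73.9  48.   45.6] tip z 26.6 roterr tool deg [-0.18 -0.12  0.24] F [-1.9 -7.   4.6] op 0.0928 q [-0.24  0.08  1.91 -0.    1.15 -0.05]
```

Call:
carry_out(motion=[-0.009,0.001,0,0,0,0.2,1,-0.009,0,0,0,0,0.2,1,-0.009,0,0,0,0,0.2,1,-0.009,0,0,0,0,0.2,1,-0.009,0,0,0,0,0,1])

```text
t: 7.7
tool_pos: [0.5152, -0.0362, 0.0454]
orientation: [-1.107, 1.35, -1.355]
force: [-1.8, -6.4, 4.3]
opening: 0.093
```

```bash
python3 -c "
from plan import *
show(-1)"
```

```text
t 7.70 dock mm [-34.   47.5  45.4] tip z 26.4 roterr tool deg [-0.2  -0.19 -0.01] F [-1.8 -6.4  4.3] op 0.093 q [-0.17  0.09  1.9   0.    1.15  0.03]
```

Call:
carry_out(motion=[-0.009,0.001,0,0,0,0,1,-0.009,0,0,0,0,0.1,1,-0.009,0,0,0,0,0.1,1,-0.008,0,0,0,0,0,1,-0.006,0,0,0,0,0,1])

```text
t: 8.2
tool_pos: [0.5226, -0.0012, 0.0452]
orientation: [-1.112, 1.349, -1.36]
force: [-2.7, -7.9, 5.4]
opening: 0.093
```

```bash
python3 look.py i_w
```

```text
t 8.20 dock mm [ 1.7 47.  45.2] tip z 26.2 roterr tool deg [-0.18 -0.25  0.38] F [-2.7 -7.9  5.4] op 0.093 q [-0.1   0.11  1.88 -0.01  1.15  0.11]
t 8.25 dock mm [ 2.5 47.  45.2] tip z 26.2 roterr tool deg [-0.19 -0.24  0.35] F [-0.9 -5.1  5.2] op 0.093 q [-0.09  0.11  1.88 -0.01  1.15  0.11]
```

View pics/i_w.png

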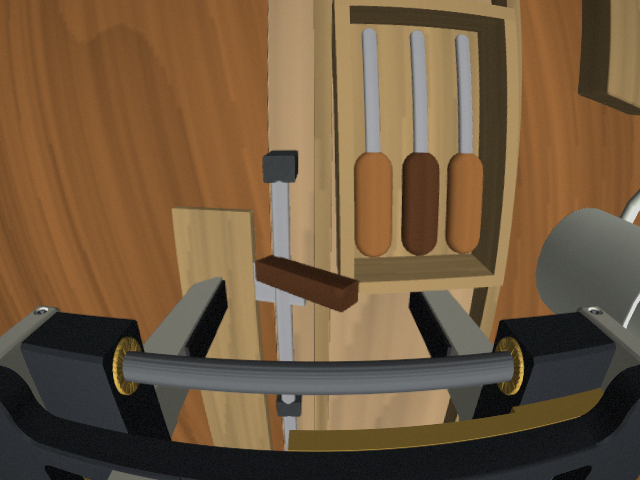

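Call:
carry_out(motion=[-0.006,0,-0.001,0,0,0.1,1,-0.006,0,0,0,0,0.1,1,-0.005,0,0,0,0,0.1,1,-0.004,0,0,0,0,0,1,-0.003,0,0,0,0,0,1])

```text
t: 8.75
tool_pos: [0.5253, 0.0178, 0.0453]
orientation: [-1.116, 1.349, -1.363]
force: [-2.5, -7.8, 6.0]
opening: 0.0934
```

```bash
python3 -c "
from plan import *
show(-1)"
```

```text
t 8.75 dock mm [20.9 47.9 45.3] tip z 26.3 roterr tool deg [-0.12 -0.28  0.6 ] F [-2.5 -7.8  6. ] op 0.0934 q [-0.06  0.12  1.87 -0.01  1.15  0.15]
```

Call:
carry_out(motion=[-0.003,0,0,0,0,0.2,1,-0.003,0,0,0,0,0.1,1,-0.002,0,0,0,0,0,1,-0.002,0,0,0,0,0,1,-0.002,0,0,0,0,0,1])

```text
t: 9.25
tool_pos: [0.5261, 0.0221, 0.0454]
orientation: [-1.122, 1.348, -1.368]
force: [-2.8, -11.2, 7.2]
opening: 0.0931
```

```bash
python3 look.py j_w
```

```text
t 9.25 dock mm [25.3 48.  45.4] tip z 26.4 roterr tool deg [-0.01 -0.37  1.  ] F [ -2.8 -11.2   7.2] op 0.0931 q [-0.04  0.12  1.87 -0.02  1.16  0.16]
t 9.30 dock mm [25.3 48.  45.4] tip z 26.4 roterr tool deg [-0.01 -0.37  1.  ] F [ -3.6 -11.6   6.8] op 0.0927 q [-0.04  0.12  1.87 -0.02  1.16  0.16]
```

View pics/j_w.png

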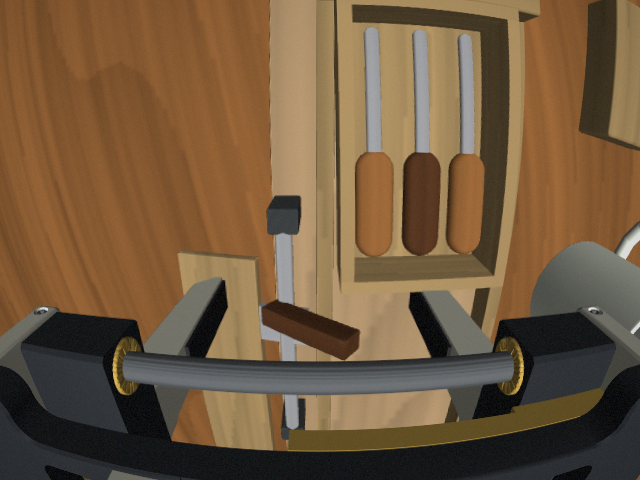

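Call:
carry_out(motion=[-0.003,0,0,0,0,0.6,1,-0.003,0,0,0,0,0.4,1,-0.003,0,0,0,0,0.3,1,-0.003,0,0,0,0,0.3,1,-0.003,0,0,0,0,0,1])

```text
t: 9.8
tool_pos: [0.5262, 0.0224, 0.0455]
orientation: [-1.116, 1.358, -1.366]
force: [-6.2, -14.4, 9.0]
opening: 0.0931
```

```bash
python3 look.py k_w;  python3 -c "
from plan import *
a=imaging.read_camera('scene')[120:280,220:440]; cv2.imwrite('pics/k_s.png',cv2.resize(a,None,fx=3.6,fy=3.6,interpolation=cv2.INTER_CUBIC))
a=cv2.imread('pics/k_w.png')[0:60,300:560]; cv2.imwrite('pics/k_wc.png',cv2.resize(a,None,fx=3,fy=3,interpolation=cv2.INTER_CUBIC))
show(-1)"
```

```text
t 9.80 dock mm [25.6 48.  45.5] tip z 26.5 roterr tool deg [ 0.18 -0.68  0.64] F [ -6.2 -14.4   9. ] op 0.0931 q [-0.05  0.12  1.86 -0.01  1.16  0.16]
t 9.85 dock mm [25.7 48.  45.5] tip z 26.5 roterr tool deg [ 0.18 -0.69  0.67] F [ -5.3 -14.5   8.1] op 0.0929 q [-0.05  0.12  1.86 -0.01  1.16  0.16]
t 9.90 dock mm [25.7 48.  45.5] tip z 26.5 roterr tool deg [ 0.18 -0.67  0.66] F [ -5.3 -15.    8.3] op 0.0931 q [-0.05  0.12  1.86 -0.01  1.16  0.16]
```

View pics/k_s.png

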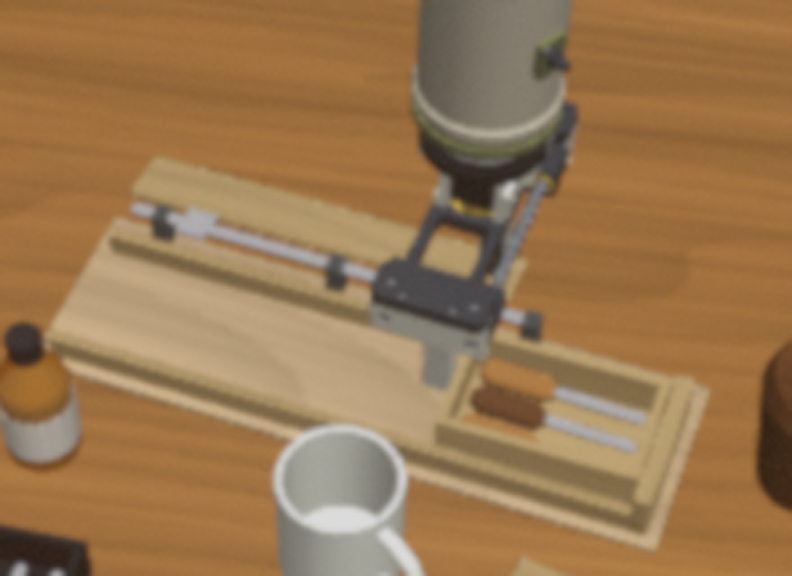

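View pics/k_wc.png

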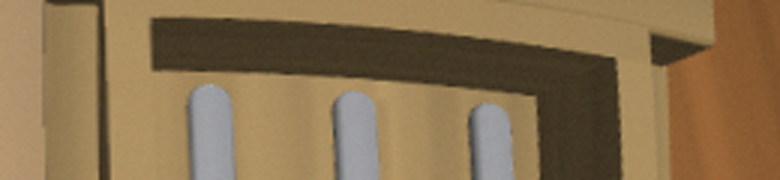

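Call:
carry_out(motion=[0.003,0,0,0,0,0,1,0.004,0,0,0,0,0,1,0.002,0,0,0,0.4,0,1,0,0,0,0,0,0,1,0,0,0,0,0,0,1])

```text
t: 10.4
tool_pos: [0.5241, 0.0145, 0.0458]
orientation: [-1.109, 1.366, -1.369]
force: [-1.0, 1.1, 4.5]
opening: 0.0932
```

```bash
python3 look.py l_w
```

```text
t 10.40 dock mm [17.4 48.5 45.8] tip z 26.8 roterr tool deg [ 0.23 -1.21  0.45] F [-1.   1.1  4.5] op 0.0932 q [-0.07  0.12  1.87 -0.01  1.16  0.15]
t 10.45 dock mm [17.5 48.5 45.8] tip z 26.8 roterr tool deg [ 0.23 -1.2   0.45] F [-0.1  0.8  5.1] op 0.0932 q [-0.07  0.12  1.87 -0.01  1.16  0.15]
```

View pics/l_w.png

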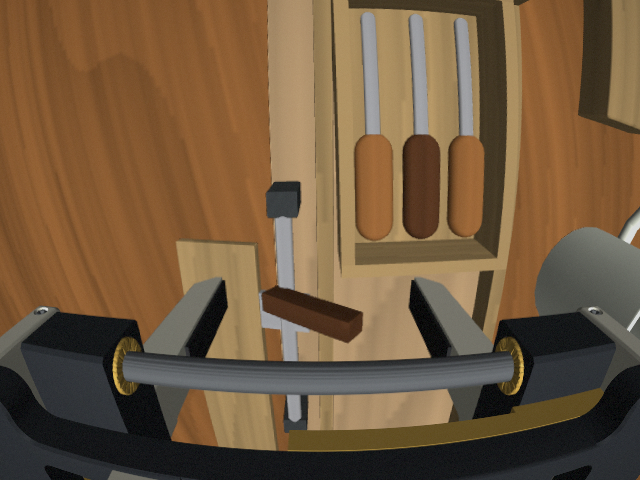

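```bash
python3 -c "
from plan import *
m=imaging.camera_model('wrist')
print(proj('wrist',d2w(D,np.array([[35,y,42] for y in(-35,0,35)])/1e3),m).round(1), proj('wrist',d2w(D,np.array([[32,0,42],[25,22,44]])/1e3),m).round(1))
print(proj('top',d2w(D,np.array([[35,-40,42],[35,40,42],[165,-43,40],[165,43,40]])/1e3)).round(1))
a=cv2.imread('pics/l_w.png')[220:300,320:540]; cv2.imwrite('pics/l_wc.png',cv2.resize(a,None,fx=3.6,fy=3.6,interpolation=cv2.INTER_CUBIC))"
```

```text
[[493.1 266.7]
 [424.1 269.9]
 [347.2 272.3]] [[423.6 275.9]
 [376.2 293.7]]
[[300.  266.9]
 [292.2 303.6]
 [241.7 254.1]
 [232.3 292.9]]
```

View pics/l_wc.png

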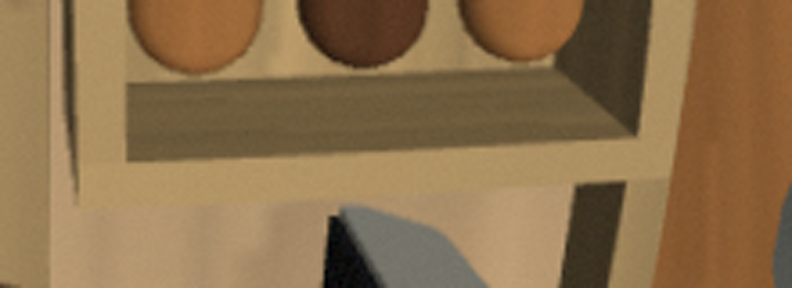

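```bash
python3 -c "
import cv2
a=cv2.imread('pics/k_w.png')[0:40,310:550]; a=cv2.convertScaleAbs(a,alpha=1.6,beta=-40); cv2.imwrite('pics/k_wd.png',cv2.resize(a,None,fx=3.3,fy=8,interpolation=cv2.INTER_CUBIC))"
```

```text
(no output)
```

View pics/k_wd.png

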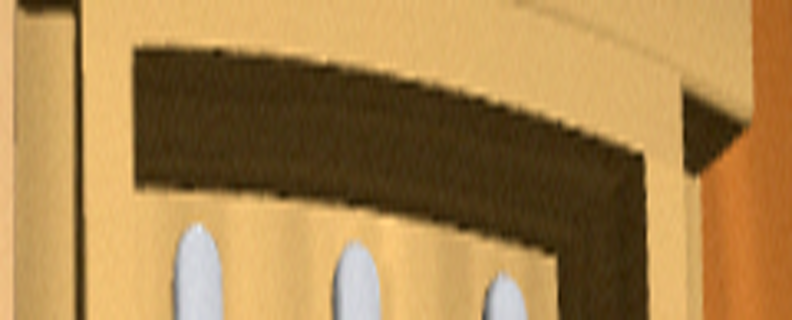

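Call:
carry_out(motion=[0,-0.004,0,0,0,0,1,0,-0.006,0,0,0,0,1,0,-0.007,0,0,0,0,1,0,-0.008,0,0,0,0,1,0,-0.008,0,0,0,0,1])

```text
t: 10.95
tool_pos: [0.524, 0.0144, 0.0802]
orientation: [-1.111, 1.365, -1.37]
force: [0.3, -0.5, 0.2]
opening: 0.093
```

Call:
carry_out(motion=[0,-0.01,0,0,0,0,1,0,-0.02,0,0,0,0,1,0,-0.03,0,0,0,0,1,0,-0.03,0,0,0,0,1,0,0,0,0,0,0,1])

```text
t: 11.45
tool_pos: [0.5225, 0.0153, 0.1753]
orientation: [-1.114, 1.368, -1.368]
force: [1.6, -0.1, -0.2]
opening: 0.0928
```

```bash
python3 look.py m_w;  python3 -c "
from plan import *
a=imaging.read_camera('scene')[120:280,220:440]; cv2.imwrite('pics/m_s.png',cv2.resize(a,None,fx=3.6,fy=3.6,interpolation=cv2.INTER_CUBIC))"
```

```text
t 11.45 dock mm [ 17.9  50.2 175.3] tip z 156.3 roterr tool deg [ 0.48 -1.15  0.58] F [ 1.6 -0.1 -0.2] op 0.0928 q [-0.06 -0.03  1.77 -0.01  1.41  0.15]
t 11.50 dock mm [ 17.7  51.2 173.1] tip z 154.1 roterr tool deg [ 0.63 -1.16  0.59] F [-0.  -0.8 -0.7] op 0.0931 q [-0.06 -0.03  1.77 -0.01  1.41  0.15]
```

View pics/m_w.png

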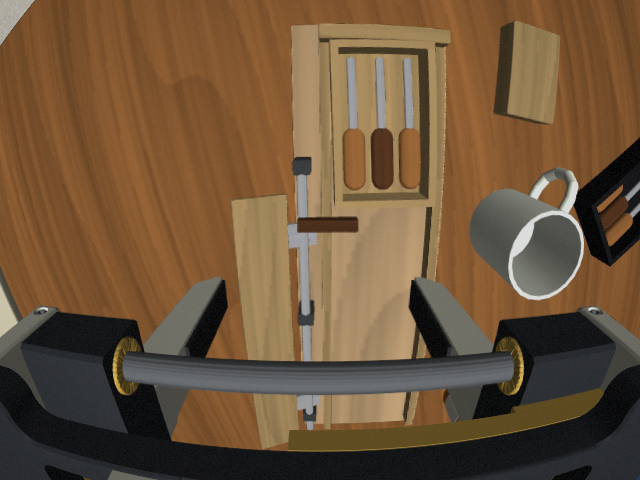

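View pics/m_s.png

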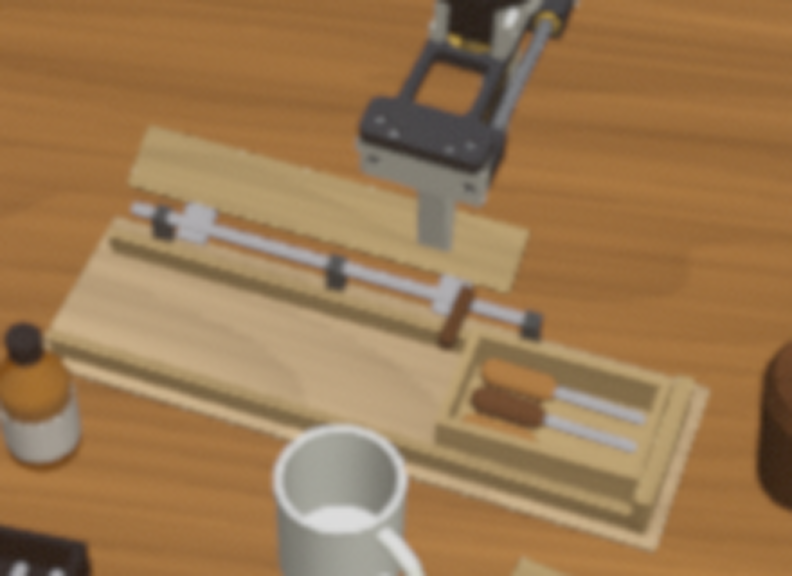

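```bash
python3 -c "
import cv2
a=cv2.imread('pics/m_w.png')[15:65,300:460]; a=cv2.convertScaleAbs(a,alpha=1.6,beta=-50); cv2.imwrite('pics/m_wd.png',cv2.resize(a,None,fx=5,fy=8,interpolation=cv2.INTER_CUBIC))"
```

```text
(no output)
```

View pics/m_wd.png

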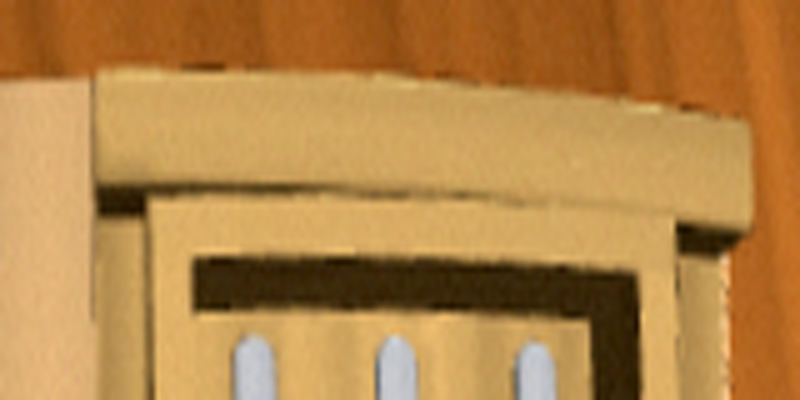

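Call:
carry_out(motion=[0,-0.03,0,0,0,0,1,0,-0.03,0,0,0,0,1,0,-0.03,0,0,0,0,1,0,-0.01,0,0,0,0,1,0,0,0,0,0,0,1])

```text
t: 12.05
tool_pos: [0.5172, 0.0164, 0.2648]
orientation: [-1.131, 1.385, -1.359]
force: [0.5, -0.0, -0.4]
opening: 0.0933
```

```bash
python3 -c "
from plan import *
a=imaging.read_camera('top'); cv2.imwrite('pics/n_t.png',a)
for n in('mug','oil','offcut','mallet'): print(n,[(d['pixel'],d['confidence']) for d in models.outline_of('top',n)[:1]])
show(-1)"; python3 look.py n_w;  python3 -c "
import cv2
a=cv2.imread('pics/n_w.png')[40:140,290:450]; a=cv2.convertScaleAbs(a,alpha=1.6,beta=-50); cv2.imwrite('pics/n_wd.png',cv2.resize(a,None,fx=5,fy=5,interpolation=cv2.INTER_CUBIC))"
```

```text
mug []
oil [([412.7, 253.9], 0.92)]
offcut [([367.6, 344.5], 0.54)]
mallet [([170.5, 269.9], 0.83)]
t 12.30 dock mm [ 17.8  56.7 262.9] tip z 243.9 roterr tool deg [ 1.91 -1.15  0.78] F [-0.1  0.3  0.7] op 0.0932 q [-0.06 -0.07  1.65 -0.01  1.6   0.15]
t 12.30 dock mm [ 17.8  56.7 262.9] tip z 243.9 roterr tool deg [ 1.91 -1.15  0.78] F [-0.1  0.3  0.7] op 0.0932 q [-0.06 -0.07  1.65 -0.01  1.6   0.15]
t 12.35 dock mm [ 17.8  56.6 263.2] tip z 244.2 roterr tool deg [ 1.89 -1.15  0.78] F [-0.2 -0.1  0. ] op 0.093 q [-0.06 -0.07  1.65 -0.01  1.6   0.15]
```

View pics/n_t.png

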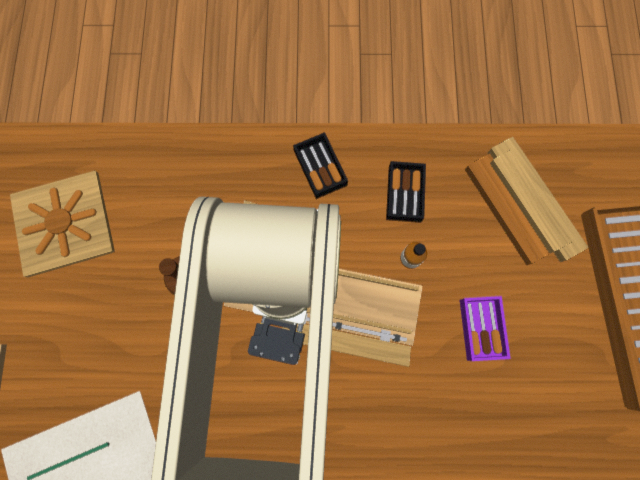

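View pics/n_wd.png

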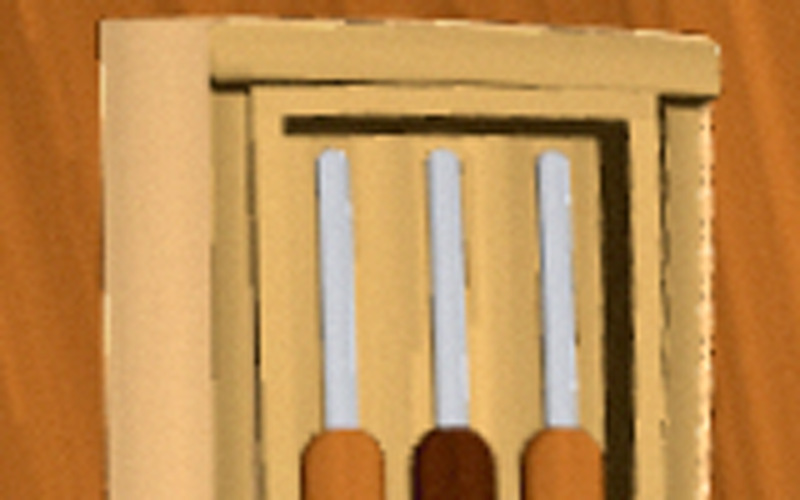

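```bash
python3 -c "
from plan import *
cv2.imwrite('pics/o_s.png',imaging.read_camera('scene'))
for n in('mug','oil','offcut','mallet'): print(n,[(d['pixel'],d['confidence']) for d in models.outline_of('scene',n)[:1]])
show(-1); print(robot.close_job())"
```

```text
mug [([316.4, 264.2], 0.79)]
oil [([230.6, 232.3], 0.77)]
offcut [([375.3, 295.1], 0.66)]
mallet [([449.5, 230.7], 0.6)]
t 12.60 dock mm [ 17.9  56.  264.6] tip z 245.6 roterr tool deg [ 1.76 -1.15  0.76] F [-0.2  0.5  0.5] op 0.0928 q [-0.06 -0.07  1.65 -0.01  1.6   0.15]
the job is handed in; nothing more can be done
None
```

The tray is in its dock against the end stop, with the gate shut behind it. I handed the job in at 12.6 s, with the gripper about 0.24 m above the bench and touching nothing. No verdict came back.

I pressed the board down with one fingertip (tip about 26 mm above the bench, gate up). With the other finger I pushed the tray under the raised bar until it stopped moving and the push force rose to about 15 N. I then backed off 8 mm with the gate still up, and raised the hand so the gate closed on its own.

**Last checks:**
- **Gate:** the wrist and scene pictures show the bar back down behind the tray. I saw no contact between bar and tray during the push.
- **Tray seating:** the right front corner meets the stop. The close crop shows a wedge at the left corner of less than 1 mm, so the tray may sit turned by about half a degree.
- **Position readings:** the wrist-camera check put the tray's rear edge about 2 mm short of nominal, and the finger also stopped about 2 mm short. I put both down to the camera calibration, which is only good to about 2 mm.
- **Mug, bottle, offcut and mallet:** the scene-camera positions match the start to within about 3 pixels. From the top camera the arm hid the mug, offcut and part of the mallet, so that view could only confirm the bottle.

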